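Free the stuck saucer rack and park it on its end stop

TASK

The coffee cup is standing between the rails of the sliding saucer rack: take it out and stand it upright on the melamine tray. Then push the rack, which has stuck, along its rails until it comes free, and ease it right up against the rubber end stop hidden in the rail: leave it snug against the rubber, but never ram it, for only a soft buffer is there. Keep the saucers standing in the rack and leave everything else where it is.

Things in the scene. Friction and masses are not known exactly. Their poses are not given: they have to be found in the camera images.
- bed: Two steel sleepers (170 x 28 x 3 mm) on the black counter that carry the rails. Origin: on the counter, midway between the rails and midway along them. Its y axis is the direction in which the rack is to be pushed, x runs across the rails, z up. Fixed, but placed and turned differently each time.
- rails: Two aluminium channels along the bed's y (same origin, axes), 440 long, 24 wide, top 23 mm above the counter, 100 mm clear between them. The end stop, a soft rubber buffer, is hidden inside a channel, set elsewhere each time. It gives 1 mm per N over 8 mm, then is solid. Press the rack on it with 3 to 8 N; over 10 N is ramming. Let go, the rack springs back a few mm but its drag keeps it touching.
- travel (a joint): Travel of the saucer rack in m, 0 at the start, growing along the bed's +y. Stuck by a gummed runner, it gives 0 to 4 mm, then holds until pushed with some 13 to 23 N (differs each time); beyond 13 mm it is free for good and runs with a drag of 2 to 4 N until it meets the hidden rubber somewhere between 110 and 180 mm.
- carriage: The saucer rack: wooden carriage 165 mm across the rails, 180 mm along them, about 1.2 kg with its saucers. Board 30 to 44 mm above the counter; at each end a full-width upright panel 12 mm thick, top edge 119 mm up. Origin: at counter level under the board's centre, axes as bed. Saucers stand between dowels, tops 162 mm up; the nearest is about 70 mm from the trailing panel's inner face.
- push_face (a point): Middle of the outer face of the trailing end panel (on the bed's -y side), 105 mm above the counter, 14 mm below the panel's top edge; the face looks along the bed's -y. Closed fingertips reaching some 25 mm below the top edge push well here (lower down, the gripper's body comes against the panel).
- cup: White straight-sided ceramic coffee cup, outside diameter 60 mm, 58 mm high, wall 3 mm, about 150 g, standing on the counter between the rails in the rack's way. Origin: centre of its underside. Its ear handle reaches out to 52 mm from the axis along the cup's +y, so the cup is gripped over its body along its x axis.
- tray: Oblong melamine tray, 260 (x) x 180 (y) mm, rim 16 mm high, wall 5 mm, to the left of the rails; fixed. Origin: under its centre at counter level; floor 5 mm above. The drinking glass stands on its +x half; the -x half is free (a good place for the cup is x = -50 mm, y = 0).
- saucer1: White demitasse saucer, diameter 114 mm, number 1 of four standing on edge in the rack (1 nearest the trailing panel). Origin: lowest point of its rim; z up as it stands. It leans a few degrees.
- saucer2: White demitasse saucer, diameter 114 mm, number 2 of four standing on edge in the rack (1 nearest the trailing panel). Origin: lowest point of its rim; z up as it stands. It leans a few degrees.
- saucer3: White demitasse saucer, diameter 114 mm, number 3 of four standing on edge in the rack (1 nearest the trailing panel). Origin: lowest point of its rim; z up as it stands. It leans a few degrees.
- saucer4: White demitasse saucer, diameter 114 mm, number 4 of four standing on edge in the rack (1 nearest the trailing panel). Origin: lowest point of its rim; z up as it stands. It leans a few degrees.
- glass: Drinking glass, diameter 60, 90 mm high, on the +x half of the tray. Origin under its centre. Leave alone.
- cezve: Small stainless cezve, body diameter 74, 68 mm high, with a long handle (160 mm, along its -y), beyond the rails. Origin under its body. Leave alone.
- lokum_dish: Glass lokum dish with domed lid, diameter 152, 116 mm high, beyond the rails. Origin under its centre. Leave alone.
- mill: Brass hand coffee mill, diameter 52, 180 mm high, with a crank of 75 mm on top (along its +x), beyond the rails, to the right. Leave alone.
Things that resemble listed ones, but are neither listed nor needed, are in the scene too. Leave any blue or yellow look-alike of the saucer3 alone.

How it is judged:
By the outcome, as a careful person would: the job done as asked, in the order asked, and still so for the second after the job is handed in, with the robot touching nothing.
It also fails if it takes over 72 s, if anything falls off the work surface, if the arm or the gripper's body presses on something with over 40 N, if the wrist force passes 120 N, or if a joint passes its speed limit or range.

ROBOT

A 6-joint arm with a two-finger parallel gripper is mounted at the origin on the work surface. World frame = base frame: x ahead of the robot, y to its left, z up, the work surface at z = 0. Lengths are in mm, angles in rad, forces in N, time in s.
With the tool pointing down it reaches from about 350 to 975 mm from the base axis. Payload 7.1 kg.
Tool frame: the origin (TCP) lies midway between the tips of the shut fingers; the grasp point (between the pads) lies 19 mm behind it (ctrl.grip_depth is the distance from the TCP to the grasp point, in mm); z points along the fingers, y is the line along which they close (so a half turn about z gives the same grasp; the last joint's range is limited). The gripper opens to 88 mm and grips with 3 to 60 N. Pads are 20 mm wide; open, the fingers measure 115 mm over their backs; the gripper's body (75 mm by 178 mm) begins 61 mm behind the grasp point.
Start: joints at [-1.319, 0.423, 1.63, -0, 1.089, -0.019], TCP at [167.208, -602.201, 222.675] pointing down, gripper open.
Joint ranges: [-3, 3], [-0.9, 2.11], [0.09, 2.58], [-1.31, 4.45], [0.11, 2.69], [-2.54, 2.54]. Speed limits (rad/s): [2.39, 2.39, 3.01, 3.14, 3.14, 3.14].

INTERFACE

Orientations are given as a rotation vector (axis times angle).
In Python, from workcell import ctrl, cams gives the robot as it stands.
- The arm moves only by the tool move_arm, never from a script. Its argument "steps" is a list of rows, each a list of 3 entries, a list of its own where there are three numbers: the shift along the tool's x, y, z in units of 25 mm (1.0 is 25 mm), then the turn about the tool's z in units of 5 degrees (1.0 is 5 degrees), then the closure, from 0 (fully open) to 1 (shut). A call has 1 to 20 rows; each row shifts and turns the commanded pose from where the row before left it, along the tool's axes as they then stand; what a row does not reach is not made up. A row lasts 1/12 s, in which the tool goes at most 41.7 mm and 7.16 degrees, less where a joint would pass 70% of its speed; a pose out of reach is approached as far as the arm can. A call is refused whole if a number of a shift passes 1 or a number of a turn 1, either way. A call with a gripper value outside its range is refused whole. The fingers move at their own pace and stop on an object; the grip force is fixed at half the most. Time passes only in rows, so rows that do not move let the fingers close. It gives the time, the measured TCP pose, the force, the opening and the grip force at its end, in the units of the state.
- ctrl.get_obs(): the state, without advancing time (a new reading comes with each control period).
- cams.get_image(name): name is "side" or "top" or "wrist"; returns a dict with "image" (384x512x3 uint8, red, green, blue), "camera_matrix" (3x3 intrinsics, pixels), "xyz" and "rotation" of the camera in the world; the wrist camera has in their place "mount" (4x4, takes a point from camera to tool coordinates, whose origin is the TCP and whose axes are the flange's). Camera axes: x right, y down, z forward; pixel columns grow to the right and rows downward; lengths in mm; the calibration is good to about 2 mm. A picture is of the moment at which its call begins: read the wrist's pose just before it. There is no depth.
- ctrl.close_job(): hands the job in; it is judged then, once.
Trained networks look in the newest picture that a camera, given by its name, has taken for a name from the list of things; names that differ only in an ending like _2 or _b are one class to them, and where a whole thing is asked for, a point or a joint stands for the part that bears it (a point fixed in the world has none). Each returns a list of dicts, best first, with "p" (0 to 1); they miss things now and then, are a little off and sometimes report something else, mostly with a low value. They report only what shows in the picture. A call takes as long as a camera call. They do not tell look-alikes from the thing itself.
- cams.boxes_of(camera, thing): "rect" ([centre column, centre row, width, height] in pixels, round what is visible of it).
- cams.cut_out(camera, thing): "pixels" (384x512 bool, what is visible of it) and "rect" ([centre column, centre row, width, height] in pixels, round what is visible of it).
The state is a dict: "t": time; "qpos": joint angles; "qvel": joint speeds; "joint_torque": joint torques, N m; "ee_pos": TCP position; "orientation": TCP orientation; "ft_force": force on the tool from outside, world axes, zero at the start; "moment": the same for the moment, N m; "width": finger opening in mm; "grasp_force": force on a finger pad.
Only numpy, scipy, OpenCV 4.12 (cv2) and the standard library are available. Lean on these libraries where they do the work, as an engineer would, in place of code of your own. Each camera call takes 0.05 s, during which the arm holds its last target. There are 200 camera calls.

## Working session

There is one attempt and no reset: what is moved stays moved. The work goes in short steps, Python scripts to look and compute and a tool call to move; the robot and the scene stay as the last step left them, time stands still between calls to the robot, and variables do not carry over. Pictures are saved under pics/ and viewed, at most 10 in all, crops included, and the job is handed in when it is done.

Besides the shell and the picture viewer there is one more tool, called after ">>>" as name(argument=value, ...) on one line, values as JSON. move_arm: Moves the arm, as the interface text tells. Its arguments: {"type":"object","properties":{"steps":{"type":"array"}},"required":["steps"]}

```bash
ls; mkdir -p pics; python3 - <<'E'
from workcell import ctrl,cams
import cv2,numpy as np
o=ctrl.get_obs();print({k:np.round(v,3).tolist() for k,v in o.items()})
ims=[]
for n in("side","top"):
    d=cams.get_image(n);ims.append(d["image"]);print(n,np.round(d["camera_matrix"],1).tolist(),np.round(d["xyz"],1),np.round(d["rotation"],4).tolist())
    for t in["cup","tray","carriage","rails","bed","glass","saucer1","cezve","mill","lokum_dish"]:
        print(t,[(np.round(b["rect"]).tolist(),round(b["p"],2)) for b in cams.boxes_of(n,t)][:4])
    cv2.imwrite(f"pics/{n}0.png",cv2.resize(d["image"][:,:,::-1],(800,600)))
E
```

```text
pics
{'t': 0.0, 'qpos': [-1.319, 0.424, 1.631, 0.0, 1.089, -0.019], 'qvel': [-0.0, 0.0, -0.0, -0.001, -0.0, 0.001], 'joint_torque': [-0.001, -54.462, -27.367, 0.064, 0.023, -0.0], 'ee_pos': [167.079, -601.707, 221.943], 'orientation': [-3.111, -0.424, 0.0], 'ft_force': [0.126, -0.298, 0.827], 'moment': [-0.013, 0.023, 0.042], 'grasp_force': 0.0, 'width': 87.629}
side [[493.6, 0.0, 256.3], [0.0, 493.6, 186.7], [0.0, 0.0, 1.0]] [  715.4 -1094.2   838.5] [-2.1577, -0.1986, 0.0746]
cup [([263.0, 197.0, 19.0, 22.0], 0.59), ([361.0, 193.0, 72.0, 28.0], 0.47)]
tray [([256.0, 148.0, 86.0, 31.0], 0.82), ([264.0, 197.0, 22.0, 22.0], 0.43)]
carriage [([220.0, 230.0, 97.0, 86.0], 0.77), ([228.0, 211.0, 38.0, 34.0], 0.49)]
rails [([240.0, 230.0, 126.0, 110.0], 0.66), ([221.0, 219.0, 36.0, 42.0], 0.39)]
bed [([236.0, 241.0, 130.0, 92.0], 0.82)]
glass [([280.0, 136.0, 18.0, 34.0], 0.92)]
saucer1 [([118.0, 272.0, 46.0, 29.0], 0.9), ([222.0, 219.0, 35.0, 39.0], 0.85), ([235.0, 209.0, 33.0, 31.0], 0.77), ([120.0, 319.0, 56.0, 38.0], 0.72)]
cezve [([360.0, 193.0, 69.0, 28.0], 0.75)]
mill [([336.0, 270.
[... 168 characters left out ...]
[0.0, 401.0, 184.5], [0.0, 0.0, 1.0]] [ 404.   -10.2 1104.2] [-2.1381, 2.1797, -0.1369]
cup [([243.0, 178.0, 27.0, 24.0], 0.96)]
tray [([326.0, 199.0, 14.0, 40.0], 0.68), ([128.0, 214.0, 71.0, 111.0], 0.61)]
carriage [([324.0, 198.0, 86.0, 79.0], 0.88)]
rails [([242.0, 180.0, 100.0, 71.0], 0.74)]
bed [([284.0, 191.0, 168.0, 95.0], 0.82)]
glass [([117.0, 179.0, 32.0, 22.0], 0.94)]
saucer1 [([313.0, 194.0, 16.0, 42.0], 0.84), ([364.0, 288.0, 41.0, 43.0], 0.8), ([327.0, 198.0, 12.0, 43.0], 0.69), ([411.0, 264.0, 43.0, 42.0], 0.66)]
cezve [([225.0, 80.0, 38.0, 79.0], 0.75), ([326.0, 198.0, 91.0, 83.0], 0.39)]
mill [([364.0, 90.0, 40.0, 67.0], 0.69)]
lokum_dish [([282.0, 99.0, 57.0, 52.0], 0.76)]
```

View pics/top0.png

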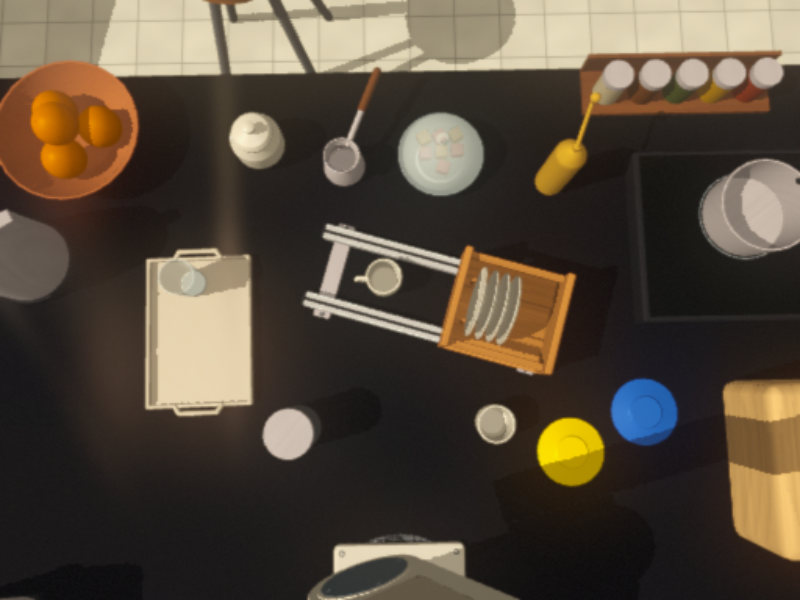

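View pics/side0.png

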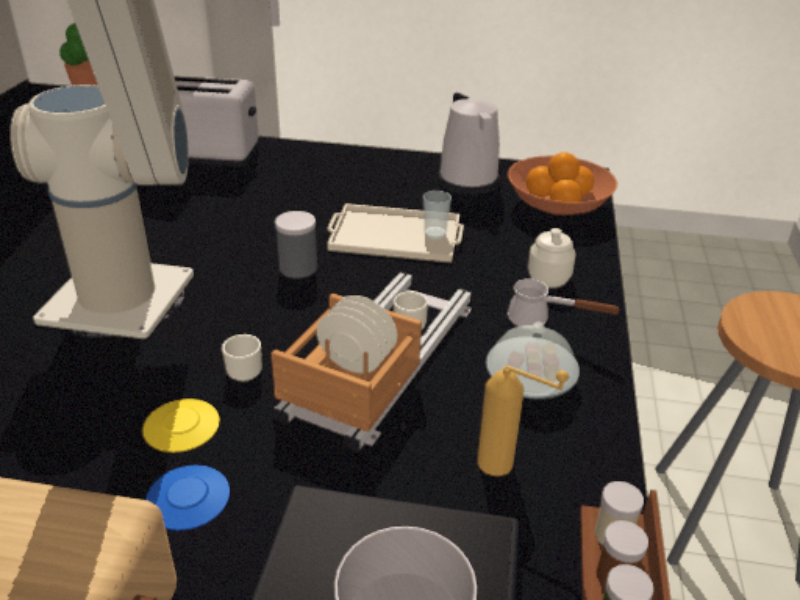

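The top view shows +x up and +y to the left. The cup is at (384,278) with its handle to the left, the rack is around (508,310) with its trailing panel on the right, and the free half of the tray is around (200,365). I'll zoom in to measure.

```bash
cat > h.py <<'E'
from workcell import ctrl,cams
import cv2,numpy as np
from scipy.spatial.transform import Rotation as R
def unproj(d,uv,z,Rc=None,p=None):
    Rc=R.from_rotvec(d["rotation"]).as_matrix() if Rc is None else Rc; p=np.array(d["xyz"]) if p is None else p
    uv=np.atleast_2d(uv).astype(float); r=np.c_[uv,np.ones(len(uv))]@np.linalg.inv(d["camera_matrix"]).T@Rc.T
    return p+r*((z-p[2])/r[:,2])[:,None]
def proj(d,X):
    c=(np.atleast_2d(X)-d["xyz"])@R.from_rotvec(d["rotation"]).as_matrix()@np.array(d["camera_matrix"]).T
    return c[:,:2]/c[:,2:]
E
python3 - <<'E'
from h import *
d=cams.get_image("top")
cv2.imwrite("pics/top1.png",cv2.resize(d["image"][135:250,180:380,::-1],(800,460),interpolation=cv2.INTER_CUBIC))
for t in["cup","tray"]:
    for m in cams.cut_out("top",t)[:2]:
        print(t,m["p"],np.round(m["rect"]),m["pixels"].sum())
        if t=="cup":
            dt=cv2.distanceTransform(m["pixels"].astype(np.uint8),cv2.DIST_L2,5);v,u=np.unravel_index(dt.argmax(),dt.shape)
            w=dt>dt.max()-1.0; vv,uu=np.nonzero(w);print(dt.max(),uu.mean(),vv.mean(),unproj(d,[uu.mean(),vv.mean()],58)); print(unproj(d,[uu.mean(),vv.mean()],50))
E
```

```text
cup 0.96 [241. 177.  29.  22.] 456
10.984499 245.1 177.2 [[553.9706442   15.34561691  58.        ]]
[[555.11731921  15.54096044  50.        ]]
tray 0.59 [128. 213.  69. 110.] 6162
tray 0.52 [303. 195.  19.  45.] 333
```

View pics/top1.png

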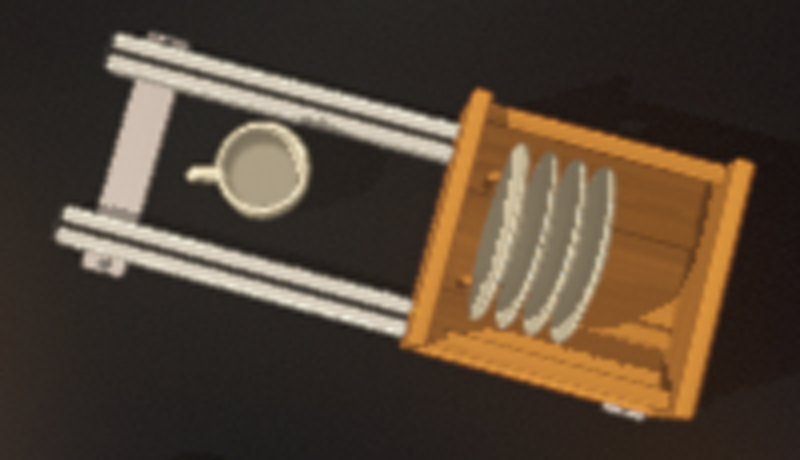

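The cup rim is centred at crop pixel (263,170) and its handle tip is at (189,175). The trailing panel's outer top edge runs from (754,163) to (692,417). The rails slope about 15°.

```bash
python3 - <<'E'
from h import *
d=cams.get_image("top")
P=lambda x,y,z:unproj(d,[180+(x+.5)/4-.5,135+(y+.5)/4-.5],z)[0]
def pr(n,*a):print(n,np.round(a,1).tolist())
a,b=P(754,163,119),P(692,417,119);pr("trail outer",a,b,(a+b)/2,np.linalg.norm(a-b))
e=a-b;print("ang x",np.degrees(np.arctan2(e[1],e[0])))
a2,b2=P(484,90,119),P(402,345,119);pr("lead",a2,b2,(a2+b2)/2)
for q in((116,35,458,128),(58,240,402,334),(108,65,450,160),(66,210,410,305)):
    r,s=P(*q[:2],23),P(*q[2:],23);e=r-s;pr("rail",r,s,np.degrees(np.arctan2(-e[0],e[1])))
c=P(263,170,58);h=P(189,175,35);pr("cup",c,h,np.degrees(np.arctan2(-(h-c)[0],(h-c)[1])))
k=0.64
T=[unproj(d,[x*k,y*k],16)[0] for x,y in((147,259),(250,256),(252,405),(147,408))]
pr("tray",T,sum(T)/4);pr("glass",unproj(d,[(190)*k,285*k],0))
for i in cams.boxes_of("top","glass")[:1]:pr("g",i["rect"])
E
```

```text
Traceback (most recent call last):
ValueError: setting an array element with a sequence. The requested array has an inhomogeneous shape after 1 dimensions. The detected shape was (4,) + inhomogeneous part.
```

```bash
python3 - <<'E'
from h import *
d=cams.get_image("top")
P=lambda x,y,z:unproj(d,[180+(x+.5)/4-.5,135+(y+.5)/4-.5],z)[0]
def pr(n,*a):print(n,[np.round(x,1).tolist() for x in a])
a,b=P(754,163,119),P(692,417,119);pr("trail outer",a,b,(a+b)/2,np.linalg.norm(a-b))
e=a-b;print("ang x",np.degrees(np.arctan2(e[1],e[0])))
a2,b2=P(470,90,119),P(402,345,119);pr("lead",a2,b2,(a2+b2)/2)
for q in((116,35,458,128),(58,240,402,334),(108,65,450,160),(66,210,410,305)):
    r,s=P(*q[:2],23),P(*q[2:],23);e=r-s;pr("rail",r,s,np.degrees(np.arctan2(-e[0],e[1])))
c=P(263,170,58);h=P(189,175,35);pr("cup",c,h,np.degrees(np.arctan2(-(h-c)[0],(h-c)[1])))
k=0.64
T=[unproj(d,[x*k,y*k],16)[0] for x,y in((147,259),(250,256),(252,405),(147,408))]
pr("tray",*T,sum(T)/4);pr("glass",unproj(d,[(190)*k,285*k],0))
E
```

```text
trail outer [[544.0, -291.8, 119.0], [388.5, -245.6, 119.0], [466.2, -268.7, 119.0], 162.2]
ang x -16.538839803218085
lead [[593.4, -116.9, 119.0], [435.6, -70.2, 119.0], [514.5, -93.5, 119.0]]
rail [[654.9, 115.1, 23.0], [585.6, -118.2, 23.0], -16.5]
rail [[514.0, 155.0, 23.0], [446.0, -76.2, 23.0], -16.4]
rail [[634.0, 120.6, 23.0], [563.6, -112.1, 23.0], -16.8]
rail [[534.3, 149.5, 23.0], [465.4, -82.1, 23.0], -16.6]
cup [[554.2, 14.6, 58.0], [555.0, 65.0, 35.0], -1.0]
tray [[599.7, 430.9, 16.0], [601.6, 249.9, 16.0], [343.0, 243.8, 16.0], [341.5, 423.0, 16.0], [471.4, 336.9, 16.0]]
glass [[[554.3, 359.6, 0.0]]]
```

The geometry fits the listed sizes: rail yaw is −16.5°, the rails measure 147 mm across, and the panel is 162 mm wide. After a tool turn of −74.5°, tool x is world +y and tool y is world +x.

>>> move_arm(steps=[[[0, 0, 0], -1, 0], [[0, 0, 0], -1, 0], [[0, 0, 0], -1, 0], [[0, 0, 0], -1, 0], [[0, 0, 0], -1, 0], [[0, 0, 0], -1, 0], [[0, 0, 0], -1, 0], [[0, 0, 0], -1, 0], [[0, 0, 0], -1, 0], [[0, 0, 0], -1, 0], [[0, 0, 0], -1, 0], [[0, 0, 0], -1, 0], [[0, 0, 0], -1, 0], [[0, 0, 0], -1, 0], [[0, 0, 0], -0.9, 0]])

```text
t: 2.6
ee_pos: [167.2, -602.2, 222.7]
orientation: [-2.216, -2.227, -0.0]
ft_force: [0.5, -0.6, 0.2]
width: 87.6
grasp_force: 0.0
```

>>> move_arm(steps=[[[0.99, 0.62, 0], 0, 0], [[0.99, 0.62, 0], 0, 0], [[0.99, 0.62, 0], 0, 0], [[0.99, 0.62, 0], 0, 0], [[0.99, 0.62, 0], 0, 0], [[0.99, 0.62, 0], 0, 0], [[0.99, 0.62, 0], 0, 0], [[0.99, 0.62, 0], 0, 0], [[0.99, 0.62, 0], 0, 0], [[0.99, 0.62, 0], 0, 0], [[0.99, 0.62, 0], 0, 0], [[0.99, 0.62, 0], 0, 0], [[0.99, 0.62, 0], 0, 0], [[0.99, 0.62, 0], 0, 0], [[0.99, 0.62, 0], 0, 0], [[0.99, 0.62, 0], 0, 0], [[0.99, 0.62, 0], 0, 0], [[0.99, 0.62, 0], 0, 0], [[0.99, 0.62, 0], 0, 0], [[0.99, 0.62, 0], 0, 0]])

```text
t: 4.27
ee_pos: [477.8, -105.7, 222.9]
orientation: [2.221, 2.222, 0.0]
ft_force: [0.5, 0.2, 0.0]
width: 88.0
grasp_force: 0.0
```

>>> move_arm(steps=[[[0.96, 0.61, 0], 0, 0], [[0.96, 0.61, 0], 0, 0], [[0.96, 0.61, 0], 0, 0], [[0.96, 0.61, 0], 0, 0], [[0.96, 0.61, 0], 0, 0], [[0, 0, 0], 0, 0]])

```text
t: 4.77
ee_pos: [555.9, 16.3, 223.0]
orientation: [2.217, 2.224, 0.004]
ft_force: [-0.1, -0.3, 0.7]
width: 87.6
grasp_force: 0.0
```

```bash
python3 - <<'E'
from h import *
o=ctrl.get_obs();d=cams.get_image("wrist");print(o["ee_pos"])
M=np.array(d["mount"]);print(np.round(M,3).tolist())
Rt=R.from_rotvec(o["orientation"]).as_matrix();Rc=Rt@M[:3,:3];p=o["ee_pos"]+Rt@M[:3,3]
for m in cams.cut_out("wrist","cup")[:2]:
    print(m["p"],m["rect"]);dt=cv2.distanceTransform(m["pixels"].astype(np.uint8),cv2.DIST_L2,5)
    vv,uu=np.nonzero(dt>dt.max()-1);print(dt.max(),uu.mean(),vv.mean(),unproj(d,[uu.mean(),vv.mean()],58,Rc,p))
cv2.imwrite("pics/w1.png",d["image"][:,:,::-1])
E
```

```text
[555.85467991  16.26459136 223.01332012]
[[-0.002, -0.955, -0.296, 81.507], [1.0, -0.001, -0.001, 1.064], [0.0, -0.296, 0.955, -162.15], [0.0, 0.0, 0.0, 1.0]]
0.6 [251.2, 167.2, 47.3, 69.3]
24.768995 252.54545454545453 173.27272727272728 [[557.39250776  20.03820108  58.        ]]
```

View pics/w1.png

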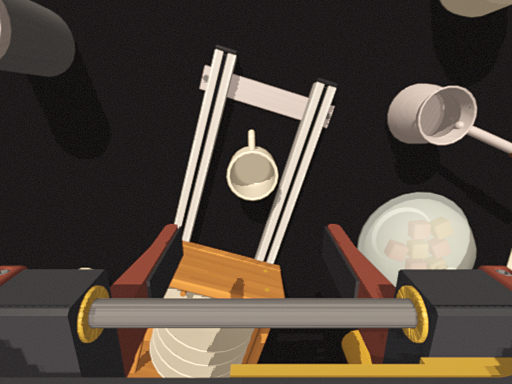

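The cup sits centred under the gripper: the wrist picture puts it at (252,173), about 557, 17. I'll go down to TCP z=29, which clears the 23 mm rails, and close.

>>> move_arm(steps=[[[0, 0, 0.97], 0, 0], [[0, 0, 0.97], 0, 0], [[0, 0, 0.97], 0, 0], [[0, 0, 0.97], 0, 0], [[0, 0, 0.97], 0, 0], [[0, 0, 0.97], 0, 0], [[0, 0, 0.97], 0, 0], [[0, 0, 0.5], 0, 0], [[0, 0, 0.47], 0, 0], [[0, 0, 0], 0, 0], [[0, 0, 0], 0, 0.5], [[0, 0, 0], 0, 1], [[0, 0, 0], 0, 1], [[0, 0, 0], 0, 1], [[0, 0, 0], 0, 1], [[0, 0, 0], 0, 1], [[0, 0, 0], 0, 1], [[0, 0, 0], 0, 1], [[0, 0, 0], 0, 1]])

```text
t: 6.45
ee_pos: [554.3, 12.9, 29.7]
orientation: [2.22, 2.221, 0.002]
ft_force: [-0.1, -0.6, 7.3]
width: 58.3
grasp_force: 30.0
```

>>> move_arm(steps=[[[0, 0, -0.4], 0, 1], [[0, 0, -0.8], 0, 1], [[0, 0, -1], 0, 1], [[0, 0, -1], 0, 1], [[0, 0, -1], 0, 1], [[0, 0, -0.8], 0, 1], [[0, 0, 0], 0, 1]])

```text
t: 7.03
ee_pos: [555.5, 13.0, 158.0]
orientation: [2.218, 2.219, 0.007]
ft_force: [0.2, -0.4, -1.5]
width: 58.3
grasp_force: 30.0
```

```bash
python3 - <<'E'
from h import *
o=ctrl.get_obs();print(o["ee_pos"],o["ft_force"],o["width"])
d=cams.get_image("wrist")
cv2.imwrite("pics/w2.png",d["image"][:,:,::-1])
E
```

```text
[555.47728786  12.99229222 157.97731627] [ 0.22710763 -0.35886516 -1.51295669] 58.290925839741476
```

View pics/w2.png

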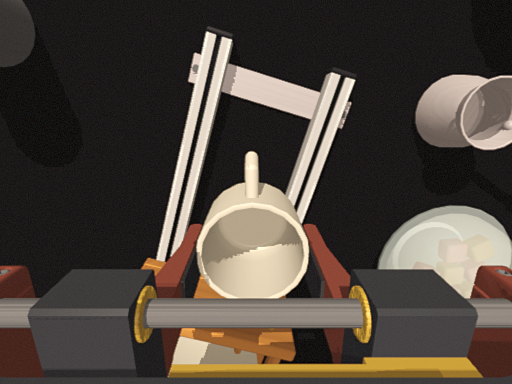

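The cup is held upright, with the handle clear. Next is the tray.

>>> move_arm(steps=[[[0.5, -0.21, 0], 0, 1], [[0.9, -0.38, 0], 0, 1], [[0.9, -0.38, 0], 0, 1], [[0.9, -0.38, 0], 0, 1], [[0.9, -0.38, 0], 0, 1], [[0.9, -0.38, 0], 0, 1], [[0.9, -0.38, 0], 0, 1], [[0.9, -0.38, 0], 0, 1], [[0.9, -0.38, 0], 0, 1], [[0.9, -0.38, 0], 0, 1], [[0.9, -0.38, 0], 0, 1], [[0.9, -0.38, 0], 0, 1], [[0.9, -0.38, 0], 0, 1], [[0.9, -0.38, 0], 0, 1], [[0.5, -0.21, 0], 0, 1], [[0, 0, 0], 0, 1], [[0, 0, 0], 0, 1]])

```text
t: 8.5
ee_pos: [418.1, 330.3, 152.6]
orientation: [-2.219, -2.224, 0.004]
ft_force: [-0.1, -0.2, -1.3]
width: 58.1
grasp_force: 30.0
```

```bash
python3 - <<'E'
from h import *
o=ctrl.get_obs();print(o["ee_pos"],o["ft_force"],o["width"])
d=cams.get_image("wrist")
cv2.imwrite("pics/w3.png",d["image"][:,:,::-1])
E
```

```text
[418.08366937 330.2557716  152.57537041] [-0.0645173  -0.17075012 -1.32855564] 58.077282190007494
```

View pics/w3.png

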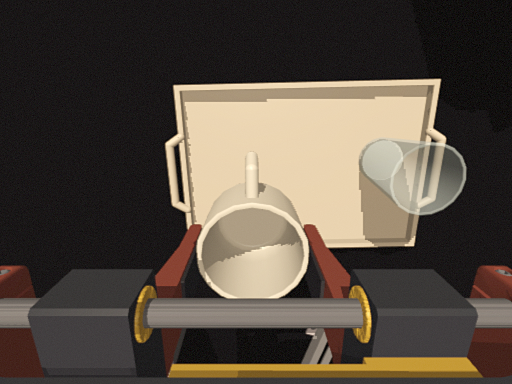

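```bash
python3 - <<'E'
from h import *
o=ctrl.get_obs();d=cams.get_image("wrist")
M=np.array(d["mount"]);Rt=R.from_rotvec(o["orientation"]).as_matrix();Rc=Rt@M[:3,:3];p=o["ee_pos"]+Rt@M[:3,3]
print(np.round(unproj(d,[(175,87),(439,81),(415,245)],16,Rc,p)),np.round(unproj(d,[(252,253)],o["ee_pos"][2]+29,Rc,p)))
E
```

```text
[[343. 427.  16.]
 [601. 432.  16.]
 [608. 255.  16.]] [[419. 337. 182.]]
```

>>> move_arm(steps=[[[0, 0, 0.9], 0, 1], [[0, 0, 0.9], 0, 1], [[0, 0, 0.9], 0, 1], [[0, 0, 0.9], 0, 1], [[0, 0, 0.6], 0, 1], [[0, 0, 0.3], 0, 1], [[0, 0, 0.12], 0, 1], [[0, 0, 0], 0, 1], [[0, 0, 0], 0, 1]])

```text
t: 9.35
ee_pos: [419.8, 330.3, 38.8]
orientation: [2.222, 2.221, 0.001]
ft_force: [-0.0, 1.1, -1.1]
width: 58.6
grasp_force: 30.0
```

>>> move_arm(steps=[[[0, 0, 0.06], 0, 1], [[0, 0, 0.06], 0, 1], [[0, 0, 0], 0, 1]])

```text
t: 9.6
ee_pos: [419.5, 330.6, 35.7]
orientation: [2.221, 2.222, 0.002]
ft_force: [-0.4, -1.0, -1.5]
width: 58.3
grasp_force: 30.0
```

>>> move_arm(steps=[[[0, 0, 0.04], 0, 1], [[0, 0, 0.04], 0, 1], [[0, 0, 0], 0, 1]])

```text
t: 9.85
ee_pos: [419.5, 330.6, 34.6]
orientation: [2.221, 2.222, 0.001]
ft_force: [-3.0, -1.5, 13.8]
width: 57.9
grasp_force: 30.0
```

The cup is down on the tray. Release and lift.

>>> move_arm(steps=[[[0, 0, 0], 0, 0.5], [[0, 0, 0], 0, 0], [[0, 0, 0], 0, 0], [[0, 0, 0], 0, 0], [[0, 0, 0], 0, 0], [[0, 0, -0.5], 0, 0], [[0, 0, -1], 0, 0], [[0, 0, -1], 0, 0], [[0, 0, -1], 0, 0], [[0, 0, -1], 0, 0], [[0, 0, -1], 0, 0], [[0, 0, -1], 0, 0], [[0, 0, -1], 0, 0], [[0, 0, -0.5], 0, 0.5], [[0, 0, 0], 0, 1]])

```text
t: 11.1
ee_pos: [420.6, 331.5, 237.1]
orientation: [2.22, 2.221, 0.01]
ft_force: [0.3, 0.4, -0.6]
width: 77.8
grasp_force: 0.0
```

```bash
python3 - <<'E'
from h import *
o=ctrl.get_obs();print(o["ee_pos"],o["ft_force"],o["width"])
d=cams.get_image("wrist")
cv2.imwrite("pics/w4.png",d["image"][:,:,::-1])
E
```

```text
[420.60990272 331.46668994 237.14003946] [ 0.31819954  0.41180758 -0.60203472] 77.77624657333875
```

View pics/w4.png

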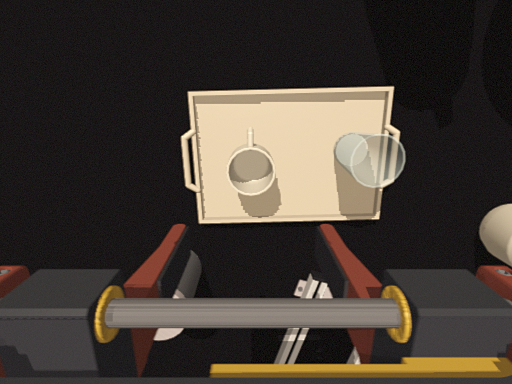

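The cup stands upright at (251,170) on the free half of the tray. Next, travel high with the fingers shut to behind the trailing panel.

>>> move_arm(steps=[[[-1, 0.05, 0], 0, 1], [[-1, 0.05, 0], 0, 1], [[-1, 0.05, 0], 0, 1], [[-1, 0.05, 0], 0, 1], [[-1, 0.05, 0], 0, 1], [[-1, 0.05, 0], 0, 1], [[-1, 0.05, 0], 0, 1], [[-1, 0.05, 0], 0, 1], [[-1, 0.05, 0], 0, 1], [[-1, 0.05, 0], 0, 1], [[-1, 0.05, 0], 0, 1], [[-1, 0.05, 0], 0, 1], [[-1, 0.05, 0], 0, 1], [[-1, 0.05, 0], 0, 1], [[-1, 0.05, 0], 0, 1], [[-1, 0.05, 0], 0, 1], [[-1, 0.05, 0], 0, 1], [[-1, 0.05, 0], 0, 1], [[-1, 0.05, 0], 0, 1], [[-1, 0.05, 0], 0, 1]])

```text
t: 12.82
ee_pos: [443.2, -170.5, 231.9]
orientation: [-2.22, -2.22, 0.002]
ft_force: [-0.5, 1.3, 0.3]
width: 0.5
grasp_force: 0.0
```

>>> move_arm(steps=[[[-1, 0.05, 0], 0, 1], [[-1, 0.05, 0], 0, 1], [[-1, 0.05, 0], 0, 1], [[-1, 0.05, 0], 0, 1], [[-1, 0.05, 0], 0, 1], [[-1, 0.05, 0], 0, 1], [[0, 0, 0], 0.9, 1], [[0, 0, 0], 0.8, 1], [[0, 0, 0], 0.8, 1], [[0, 0, 0], 0.8, 1], [[0, 0, 0], 0, 1], [[0, 0, 0], 0, 1], [[0, 0, 0], 0, 1]])

```text
t: 13.9
ee_pos: [451.5, -319.3, 232.4]
orientation: [-2.514, -1.882, 0.001]
ft_force: [-0.4, 0.5, 0.2]
width: 0.4
grasp_force: 0.0
```

```bash
python3 - <<'E'
from h import *
o=ctrl.get_obs();d=cams.get_image("wrist")
M=np.array(d["mount"]);Rt=R.from_rotvec(o["orientation"]).as_matrix();Rc=Rt@M[:3,:3];p=o["ee_pos"]+Rt@M[:3,3]
print(o["ee_pos"],o["width"],Rt[:,0],o["ft_force"])
for m in cams.boxes_of("wrist","carriage")[:2]:print(m)
cv2.imwrite("pics/w5.png",d["image"][:,:,::-1])
E
```

```text
[ 451.49485916 -319.27641754  232.42519218] 0.3986595186003113 [2.81671917e-01 9.59510662e-01 4.70017754e-04] [-0.44744769  0.5457179   0.19420921]
{'rect': [252.8, 68.6, 178.4, 135.8], 'p': 0.73}
```

View pics/w5.png

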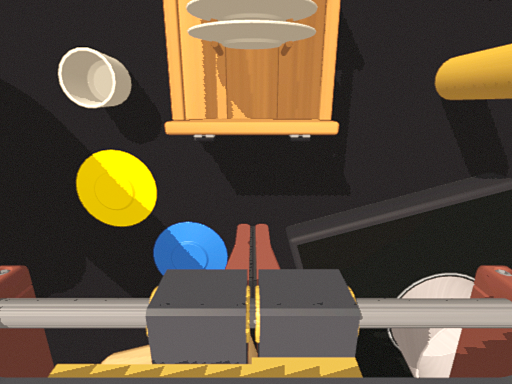

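The panel edge sits level at row 134, centred at column 251.5, and the fingers at column 252 line up with it. I'll compute the distance to the face.

```bash
python3 - <<'E'
from h import *
o=ctrl.get_obs();d=cams.get_image("wrist")
M=np.array(d["mount"]);Rt=R.from_rotvec(o["orientation"]).as_matrix();Rc=Rt@M[:3,:3];p=o["ee_pos"]+Rt@M[:3,3]
for z in(119,):
    X=unproj(d,[(252,134),(165,134),(338,133)],z,Rc,p);print(np.round(X,1),np.round((X-o["ee_pos"])@Rt,1))
E
```

```text
[[ 467.6 -267.4  119. ]
 [ 388.4 -244.   119. ]
 [ 546.2 -289.7  119. ]] [[ 54.3   0.7 113.8]
 [ 54.5 -82.  113.9]
 [ 55.2  82.3 113.8]]
```

>>> move_arm(steps=[[[0, 0, 1], 0, 1], [[0, 0, 1], 0, 1], [[0, 0, 1], 0, 1], [[0, 0, 1], 0, 1], [[0, 0, 1], 0, 1], [[0, 0, 0.5], 0, 1], [[0.5, 0, 0], 0, 1], [[0.5, 0, 0], 0, 1], [[0.3, 0, 0], 0, 1], [[0, 0, 0], 0, 1], [[0, 0, 0], 0, 1]])

```text
t: 14.97
ee_pos: [462.2, -288.1, 97.1]
orientation: [2.513, 1.881, 0.001]
ft_force: [0.4, -0.8, -0.1]
width: 0.3
grasp_force: 0.0
```

>>> move_arm(steps=[[[0.2, 0, 0.08], 0, 1], [[0.12, 0, 0], 0, 1], [[0.06, 0, 0], 0, 1], [[0.04, 0, 0], 0, 1], [[0.04, 0, 0], 0, 1], [[0, 0, 0], 0, 1]])

```text
t: 15.47
ee_pos: [464.4, -277.7, 93.8]
orientation: [2.517, 1.88, -0.0]
ft_force: [-0.4, -1.0, 1.1]
width: 0.5
grasp_force: 0.7
```

>>> move_arm(steps=[[[0.08, 0, 0], 0, 1], [[0.04, 0, 0], 0, 1], [[0.04, 0, 0], 0, 1], [[0, 0, 0], 0, 1]])

```text
t: 15.8
ee_pos: [465.0, -275.7, 93.9]
orientation: [2.514, 1.88, -0.004]
ft_force: [-6.2, -12.3, 0.2]
width: 0.5
grasp_force: 6.9
```

>>> move_arm(steps=[[[0.04, 0, 0], 0, 1], [[0.04, 0, 0], 0, 1], [[0, 0, 0], 0, 1]])

```text
t: 16.05
ee_pos: [465.6, -273.6, 93.8]
orientation: [2.515, 1.879, -0.003]
ft_force: [-3.9, -7.0, 1.6]
width: 0.6
grasp_force: 4.3
```

>>> move_arm(steps=[[[0.04, 0, 0], 0, 1], [[0.04, 0, 0], 0, 1], [[0.04, 0, 0], 0, 1], [[0.04, 0, 0], 0, 1], [[0, 0, 0], 0, 1]])

```text
t: 16.47
ee_pos: [467.2, -268.2, 93.7]
orientation: [2.517, 1.879, -0.0]
ft_force: [-0.8, -1.7, 0.9]
width: 0.6
grasp_force: 0.8
```

>>> move_arm(steps=[[[0.04, 0, 0], 0, 1], [[0.04, 0, 0], 0, 1], [[0.04, 0, 0], 0, 1], [[0.04, 0, 0], 0, 1], [[0, 0, 0], 0, 1]])

```text
t: 16.88
ee_pos: [468.4, -264.1, 93.7]
orientation: [2.517, 1.88, 0.0]
ft_force: [-0.1, -0.9, 1.5]
width: 0.5
grasp_force: 0.8
```

>>> move_arm(steps=[[[0.08, 0, 0], 0, 1], [[0.08, 0, 0], 0, 1], [[0.08, 0, 0], 0, 1], [[0.08, 0, 0], 0, 1]])

```text
t: 17.22
ee_pos: [470.5, -256.9, 93.7]
orientation: [2.516, 1.88, -0.001]
ft_force: [-3.4, -7.0, 0.5]
width: 0.2
grasp_force: 3.6
```

>>> move_arm(steps=[[[0.08, 0, 0], 0, 1], [[0.08, 0, 0], 0, 1], [[0.08, 0, 0], 0, 1], [[0.08, 0, 0], 0, 1], [[0.08, 0, 0], 0, 1], [[0.08, 0, 0], 0, 1], [[0.08, 0, 0], 0, 1], [[0.08, 0, 0], 0, 1], [[0.08, 0, 0], 0, 1], [[0.08, 0, 0], 0, 1]])

```text
t: 18.05
ee_pos: [476.2, -237.7, 93.7]
orientation: [2.516, 1.88, -0.001]
ft_force: [-3.1, -6.2, 1.3]
width: 0.7
grasp_force: 3.6
```

```bash
python3 - <<'E'
from h import *
d=cams.get_image("top")
for m in cams.boxes_of("top","carriage")[:2]:print(m)
o=ctrl.get_obs();print(o["ee_pos"],o["ft_force"])
cv2.imwrite("pics/top2.png",cv2.resize(d["image"][100:280,80:400,::-1],(800,450)))
E
```

```text
{'rect': [309.4, 193.9, 81.9, 80.0], 'p': 0.69}
{'rect': [125.1, 230.6, 32.6, 20.1], 'p': 0.43}
[ 476.32716139 -236.84795946   93.61345712] [ 0.47143536 -0.73978505 -0.01399746]
```

View pics/top2.png

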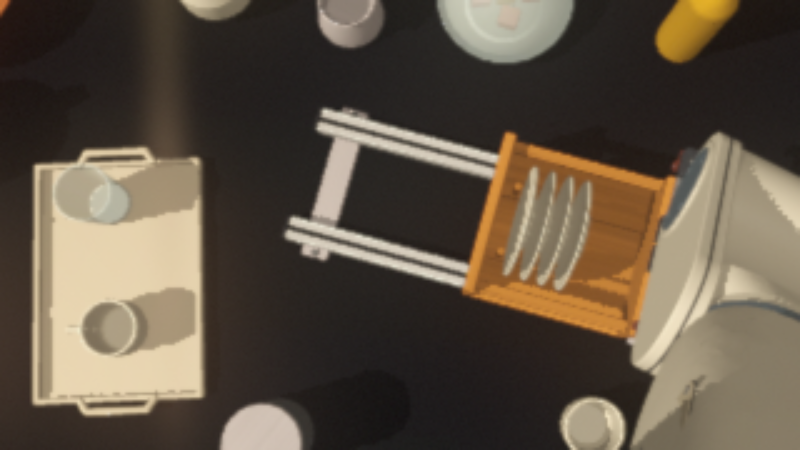

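The cup and saucers are standing, and the rack has moved about 40 mm, which agrees with the arm position, so travel ≈ s+133. I'll continue gently to about 100 mm.

>>> move_arm(steps=[[[0.08, 0, 0], 0, 1], [[0.08, 0, 0], 0, 1], [[0.08, 0, 0], 0, 1], [[0.08, 0, 0], 0, 1], [[0.08, 0, 0], 0, 1], [[0.08, 0, 0], 0, 1], [[0.08, 0, 0], 0, 1], [[0.08, 0, 0], 0, 1], [[0.08, 0, 0], 0, 1], [[0.08, 0, 0], 0, 1], [[0.08, 0, 0], 0, 1], [[0.08, 0, 0], 0, 1], [[0.08, 0, 0], 0, 1], [[0.08, 0, 0], 0, 1], [[0.08, 0, 0], 0, 1], [[0.08, 0, 0], 0, 1], [[0.08, 0, 0], 0, 1], [[0.08, 0, 0], 0, 1], [[0.08, 0, 0], 0, 1], [[0.08, 0, 0], 0, 1]])

```text
t: 19.82
ee_pos: [487.4, -199.2, 93.6]
orientation: [2.516, 1.88, -0.001]
ft_force: [-1.6, -7.2, 0.1]
width: 0.3
grasp_force: 3.6
```

>>> move_arm(steps=[[[0.04, 0, 0], 0, 1], [[0.04, 0, 0], 0, 1], [[0.04, 0, 0], 0, 1], [[0.04, 0, 0], 0, 1]])

```text
t: 20.15
ee_pos: [488.6, -195.2, 93.7]
orientation: [2.516, 1.88, -0.001]
ft_force: [-1.8, -5.5, 0.8]
width: 0.5
grasp_force: 3.0
```

>>> move_arm(steps=[[[0.04, 0, 0], 0, 1], [[0.04, 0, 0], 0, 1], [[0.04, 0, 0], 0, 1], [[0.04, 0, 0], 0, 1]])

```text
t: 20.48
ee_pos: [489.7, -191.4, 93.7]
orientation: [2.516, 1.88, -0.001]
ft_force: [-2.4, -4.9, 1.6]
width: 0.6
grasp_force: 3.1
```

>>> move_arm(steps=[[[0.04, 0, 0], 0, 1], [[0.04, 0, 0], 0, 1], [[0.04, 0, 0], 0, 1], [[0.04, 0, 0], 0, 1]])

```text
t: 20.82
ee_pos: [490.8, -187.6, 93.6]
orientation: [2.517, 1.88, -0.001]
ft_force: [-1.9, -5.0, 1.2]
width: 0.4
grasp_force: 3.1
```

>>> move_arm(steps=[[[0.08, 0, 0], 0, 1], [[0.08, 0, 0], 0, 1], [[0.08, 0, 0], 0, 1], [[0.08, 0, 0], 0, 1], [[0.08, 0, 0], 0, 1], [[0.04, 0, 0], 0, 1], [[0.04, 0, 0], 0, 1], [[0.04, 0, 0], 0, 1], [[0.04, 0, 0], 0, 1]])

```text
t: 21.57
ee_pos: [494.8, -174.1, 93.7]
orientation: [2.517, 1.88, -0.001]
ft_force: [-1.3, -4.9, 1.3]
width: 0.7
grasp_force: 3.0
```

>>> move_arm(steps=[[[0.04, 0, 0], 0, 1], [[0.04, 0, 0], 0, 1], [[0.04, 0, 0], 0, 1]])

```text
t: 21.82
ee_pos: [495.6, -171.3, 93.7]
orientation: [2.517, 1.88, -0.001]
ft_force: [-2.7, -5.2, 1.6]
width: 0.6
grasp_force: 3.0
```

>>> move_arm(steps=[[[0.04, 0, 0], 0, 1], [[0.04, 0, 0], 0, 1], [[0.04, 0, 0], 0, 1]])

```text
t: 22.07
ee_pos: [496.5, -168.4, 93.6]
orientation: [2.517, 1.88, -0.001]
ft_force: [-3.1, -6.6, 2.0]
width: 0.3
grasp_force: 3.1
```

>>> move_arm(steps=[[[0.04, 0, 0], 0, 1], [[0.04, 0, 0], 0, 1]])

```text
t: 22.23
ee_pos: [497.0, -166.5, 93.6]
orientation: [2.517, 1.88, -0.001]
ft_force: [-3.3, -6.1, 0.9]
width: 0.5
grasp_force: 2.9
```

>>> move_arm(steps=[[[0.04, 0, 0], 0, 1], [[0.04, 0, 0], 0, 1], [[0.04, 0, 0], 0, 1]])

```text
t: 22.48
ee_pos: [497.9, -163.6, 93.6]
orientation: [2.517, 1.88, -0.001]
ft_force: [-2.1, -5.8, 2.0]
width: 0.6
grasp_force: 3.1
```

>>> move_arm(steps=[[[0.04, 0, 0], 0, 1], [[0.04, 0, 0], 0, 1]])

```text
t: 22.65
ee_pos: [498.4, -161.6, 93.6]
orientation: [-2.517, -1.88, 0.001]
ft_force: [-2.3, -5.8, 0.6]
width: 0.3
grasp_force: 3.0
```

>>> move_arm(steps=[[[0.04, 0, 0], 0, 1], [[0.04, 0, 0], 0, 1], [[0.04, 0, 0], 0, 1]])

```text
t: 22.9
ee_pos: [499.3, -158.8, 93.7]
orientation: [2.517, 1.88, -0.001]
ft_force: [-1.7, -5.3, 1.8]
width: 0.7
grasp_force: 3.0
```

>>> move_arm(steps=[[[0.04, 0, 0], 0, 1], [[0.04, 0, 0], 0, 1]])

```text
t: 23.07
ee_pos: [499.8, -156.9, 93.6]
orientation: [2.517, 1.88, -0.001]
ft_force: [-2.3, -6.0, 2.1]
width: 0.4
grasp_force: 3.0
```

>>> move_arm(steps=[[[0.04, 0, 0], 0, 1], [[0.04, 0, 0], 0, 1], [[0.04, 0, 0], 0, 1]])

```text
t: 23.32
ee_pos: [500.7, -154.0, 93.6]
orientation: [2.517, 1.88, -0.001]
ft_force: [-2.4, -4.9, 2.2]
width: 0.4
grasp_force: 3.0
```

>>> move_arm(steps=[[[0.04, 0, 0], 0, 1], [[0.04, 0, 0], 0, 1]])

```text
t: 23.48
ee_pos: [501.2, -152.1, 93.7]
orientation: [2.517, 1.88, -0.001]
ft_force: [-2.1, -5.9, 2.2]
width: 0.2
grasp_force: 3.0
```

>>> move_arm(steps=[[[0.04, 0, 0], 0, 1], [[0.04, 0, 0], 0, 1], [[0.04, 0, 0], 0, 1]])

```text
t: 23.73
ee_pos: [502.1, -149.2, 93.6]
orientation: [-2.517, -1.88, 0.001]
ft_force: [-2.4, -5.1, 1.3]
width: 0.6
grasp_force: 3.0
```

>>> move_arm(steps=[[[0.04, 0, 0], 0, 1], [[0.04, 0, 0], 0, 1]])

```text
t: 23.9
ee_pos: [502.6, -147.3, 93.7]
orientation: [2.517, 1.88, -0.001]
ft_force: [-2.6, -5.8, 1.9]
width: 0.7
grasp_force: 3.1
```

>>> move_arm(steps=[[[0.04, 0, 0], 0, 1], [[0.04, 0, 0], 0, 1], [[0.04, 0, 0], 0, 1]])

```text
t: 24.15
ee_pos: [503.5, -144.4, 93.6]
orientation: [-2.517, -1.88, 0.001]
ft_force: [-2.2, -6.0, 1.2]
width: 0.3
grasp_force: 3.0
```

>>> move_arm(steps=[[[0.04, 0, 0], 0, 1], [[0.04, 0, 0], 0, 1]])

```text
t: 24.32
ee_pos: [504.0, -142.5, 93.6]
orientation: [-2.517, -1.88, 0.001]
ft_force: [-2.6, -6.0, 1.6]
width: 0.1
grasp_force: 3.1
```

>>> move_arm(steps=[[[0.04, 0, 0], 0, 1], [[0.04, 0, 0], 0, 1], [[0.04, 0, 0], 0, 1]])

```text
t: 24.57
ee_pos: [504.9, -139.6, 93.6]
orientation: [-2.517, -1.88, 0.001]
ft_force: [-2.1, -4.7, 2.1]
width: 0.6
grasp_force: 3.0
```

>>> move_arm(steps=[[[0.04, 0, 0], 0, 1], [[0.04, 0, 0], 0, 1]])

```text
t: 24.73
ee_pos: [505.5, -137.7, 93.7]
orientation: [-2.517, -1.88, 0.001]
ft_force: [-2.0, -5.1, 1.6]
width: 0.4
grasp_force: 3.1
```

>>> move_arm(steps=[[[0.04, 0, 0], 0, 1], [[0.04, 0, 0], 0, 1], [[0.04, 0, 0], 0, 1]])

```text
t: 24.98
ee_pos: [506.3, -134.8, 93.7]
orientation: [-2.517, -1.88, 0.001]
ft_force: [-3.3, -5.9, 1.6]
width: 0.5
grasp_force: 3.0
```

>>> move_arm(steps=[[[0.04, 0, 0], 0, 1], [[0.04, 0, 0], 0, 1]])

```text
t: 25.15
ee_pos: [506.9, -132.9, 93.7]
orientation: [-2.517, -1.88, 0.001]
ft_force: [-2.7, -6.3, 2.1]
width: 0.9
grasp_force: 3.0
```

>>> move_arm(steps=[[[0.04, 0, 0], 0, 1], [[0.04, 0, 0], 0, 1], [[0.04, 0, 0], 0, 1]])

```text
t: 25.4
ee_pos: [507.7, -130.0, 93.7]
orientation: [-2.517, -1.88, 0.001]
ft_force: [-2.5, -5.9, 2.2]
width: 0.4
grasp_force: 3.1
```

>>> move_arm(steps=[[[0.04, 0, 0], 0, 1], [[0.04, 0, 0], 0, 1]])

```text
t: 25.57
ee_pos: [508.3, -128.1, 93.6]
orientation: [-2.517, -1.88, 0.001]
ft_force: [-3.2, -5.2, 2.1]
width: 0.6
grasp_force: 3.0
```

>>> move_arm(steps=[[[0.04, 0, 0], 0, 1], [[0.04, 0, 0], 0, 1], [[0.04, 0, 0], 0, 1]])

```text
t: 25.82
ee_pos: [509.1, -125.3, 93.6]
orientation: [2.516, 1.881, -0.002]
ft_force: [-3.3, -7.4, 2.7]
width: 0.5
grasp_force: 4.0
```

>>> move_arm(steps=[[[0.04, 0, 0], 0, 1], [[0.04, 0, 0], 0, 1]])

```text
t: 25.98
ee_pos: [509.6, -123.7, 93.7]
orientation: [2.516, 1.881, -0.002]
ft_force: [-2.9, -8.3, 2.2]
width: 0.5
grasp_force: 4.7
```

The rubber is met: the pad force rose from 3.0 to 4.7, which is about 3 N on the buffer. I'll press 2 mm further, to about 5 N.

>>> move_arm(steps=[[[0.04, 0, 0], 0, 1], [[0.04, 0, 0], 0, 1]])

```text
t: 26.15
ee_pos: [510.1, -122.0, 93.7]
orientation: [2.516, 1.881, -0.003]
ft_force: [-3.3, -10.7, 1.9]
width: 0.3
grasp_force: 5.5
```

>>> move_arm(steps=[[[0, 0, 0], 0, 1], [[-0.04, 0, 0], 0, 1], [[-0.04, 0, 0], 0, 1], [[-0.04, 0, 0], 0, 1], [[-0.04, 0, 0], 0, 1], [[-0.06, 0, 0], 0, 1], [[-0.1, 0, 0], 0, 1], [[-0.2, 0, 0], 0, 1], [[-0.5, 0, 0], 0, 1], [[-1, 0, 0], 0, 1], [[-1, 0, 0], 0, 1], [[-0.5, 0, -0.5], 0, 1], [[0, 0, -1], 0, 1], [[0, 0, -1], 0, 1], [[0, 0, -1], 0, 1], [[0, 0, -1], 0, 1], [[0, 0, -0.5], 0, 1], [[0, 0, 0], 0, 1], [[0, 0, 0], 0, 1]])

```text
t: 27.73
ee_pos: [485.5, -206.3, 219.0]
orientation: [2.516, 1.879, 0.001]
ft_force: [-0.3, 0.7, 0.0]
width: 0.7
grasp_force: 0.0
```

```bash
python3 - <<'E'
from h import *
o=ctrl.get_obs();d=cams.get_image("wrist");t=cams.get_image("top")
M=np.array(d["mount"]);Rt=R.from_rotvec(o["orientation"]).as_matrix();print(o["ee_pos"],o["ft_force"])
a=d["image"];b=t["image"][100:280,80:400]
cv2.imwrite("pics/end.png",np.vstack([cv2.resize(a,(440,330)),cv2.resize(b,(440,248))])[:,:,::-1])
E
```

```text
[ 485.54423495 -206.26414529  218.9860065 ] [-0.29845241  0.70161583  0.02065705]
```

View pics/end.png

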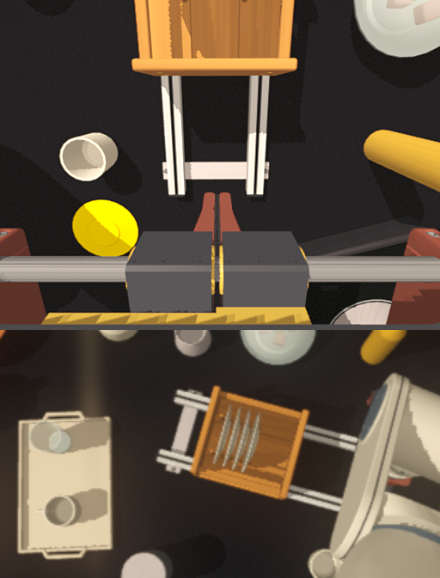

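The rack is at the stop with all four saucers standing, the cup is upright on the tray, and the robot is clear of everything. I'm handing it in.

```bash
python3 -c "
from workcell import ctrl
print(ctrl.close_job())"
```

```text
the job is handed in; nothing more can be done
None
```

The job is handed in at about 28 s: the cup stands upright on the tray, and the freed rack was pressed onto the rubber stop with about 5 N and released, with all four saucers still standing.

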